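# Clamp a relay module in the test jig with its T-knob

## Robot

A 7-joint arm with a two-finger parallel gripper is mounted at the origin on the work surface. World frame = base frame: x ahead of the robot, y to its left, z up, the work surface at z = 0. Lengths are in mm, angles in rad, forces in N, time in s.
With the tool pointing down it reaches from about 425 to 925 mm from the base axis. Payload 6.8 kg.
Tool frame: the origin (TCP) lies at the very end of the fingers, on their centre line; the grasp point (between the pads) lies 19 mm behind it; z points along the fingers, y is the line along which they close (so a half turn about z gives the same grasp; the last joint's range is limited). The gripper opens to 88 mm and grips with 3 to 60 N. Pads are 20 mm wide; open, the fingers measure 115 mm over their backs; the gripper's body (75 mm by 178 mm) begins 61 mm behind the grasp point.
Start: joints at [1.199, 0.477, 0.022, 1.555, -0.011, 1.109, -0.083], TCP at [176.016, -651.665, 185.264] pointing down, gripper open.
Joint ranges: [-2.96, 2.96], [-0.34, 2.1], [-1.41, 1.46], [0.24, 2.44], [-1.37, 4.51], [0.17, 1.92], [-2.96, 2.96]. Speed limits (rad/s): [2.39, 2.39, 3.14, 3.14, 3.14, 3.14, 3.14].

## Interface

Orientations are given as a unit quaternion [w, x, y, z].
In Python, from plant import env, viewer gives the robot as it stands.
- The arm moves only by the shell command python3 -m crank 'ROWS' [OPENING] [FORCE]. ROWS is JSON, a list of rows, each an object of numbers: "dx", "dy", "dz": the shift along the tool's x, y, z in cm; "rx", "ry", "rz": the turn, a rotation vector about the tool's x, y, z in degrees. A call has exactly 10 rows; each row shifts and turns the commanded pose from where the row before left it, along the tool's axes as they then stand; what a row does not reach is not made up. A row lasts 1/8 s, in which the tool goes at most 62.5 mm and 10.7 degrees, less where a joint would pass 70% of its speed; a pose out of reach is approached as far as the arm can. A call is refused whole if a number of a shift passes 6.25 or a number of a turn 10.7, either way. A call with a gripper value outside its range is refused whole. OPENING is the opening, from 0 (shut) to 1 (fully open), set as the call begins (- or left out, the last holds). The fingers move at their own pace and stop on an object; FORCE is the grip in N (left out, the last holds). Time passes only in rows, so rows that do not move let the fingers close, or fill a call up. It gives the time, the measured TCP pose, the force, the opening and the grip force at its end, in the units of the state.
- env.get_state(): the state, without advancing time (a new reading comes with each control period).
- viewer.camera(name): name is "scene" or "side" or "wrist"; returns a dict with "pixels" (480x640x3 uint8, red, green, blue), "camera_matrix" (3x3 intrinsics, pixels), "cam_to_world" (4x4, takes a point from camera to world coordinates); the wrist camera has in their place "T_tool_cam" (4x4, takes a point from camera to tool coordinates, whose origin is the TCP and whose axes are the flange's). Camera axes: x right, y down, z forward; pixel columns grow to the right and rows downward; lengths in mm; the calibration is good to about 2 mm. A picture is of the moment at which its call begins: read the wrist's pose just before it. There is no depth.
- env.job_done(): hands the job in; it is judged then, once.
The state is a dict: "t": time; "joint_positions": joint angles; "qd": joint speeds; "joint_efforts": joint torques, N m; "position": TCP position; "eef_rot": TCP orientation; "ft_force": force on the tool from outside, world axes, zero at the start; "moment": the same for the moment, N m; "width": opening from 0.0 (shut) to 1.0 (fully open); "finger_force": force on a finger pad.
Only numpy, scipy, OpenCV 4.12 (cv2) and the standard library are available. Lean on these libraries where they do the work, as an engineer would, in place of code of your own. Each camera call takes 0.05 s, during which the arm holds its last target. There are 200 camera calls.

## Task

Push the relay module along the jig's channel, under the raised clamp foot, until it is fully home against the end stop. Then clamp it with the black T-knob, whose thread is only lying on top of the stud's thread: turn the knob backwards (anticlockwise from above) until it drops off the end of the thread with a click, then turn it clockwise until it is tight and the foot holds the module, and let go, leaving the other things on the bench and the jig where they are.

Things in the scene. Friction and masses are not known exactly. Their poses are not given: they have to be found in the camera images.
- jig: Aluminium clamping jig fixed to the bench, plate 170 x 235 x 12 mm. Origin: on the bench, below the centre of the module's place; z up. The knob's stud is at jig x = 0, y = +90 mm. Two steel posts of the clamp bar, 60 mm high from the bench, stand at x = 0, y = +48 and +132 mm.
- stop (a point): Foot of the steel end stop (20 mm high above the plate), centre of its face, 30 mm to the jig's +x from the nest. It closes a channel that runs along the jig's x between two steel side guides, 8 mm high above the plate and 44 mm apart inside, from x = -85 to +30 mm. Push the module towards +x.
- nest (a point): The place for the module, on the plate's top (12 mm above the bench), axes as the jig's: the module is home when its origin is here.
- module: Grey relay module, a block 60 (x, along the channel) x 40 (y) x 26 (z) mm, about 0.16 kg, with a white paper patch on top, lying in the channel between the guides, 35 to 58 mm short of home. Origin: centre of its underside; axes as the jig's.
- knob: Black T-knob lying loosely over the stud, 0.1 to 0.16 kg, 65 mm tall. Origin: centre of its underside, on the stud's axis, 61 mm above the bench at the start. From below: round skirt of 45 mm diameter (to 19 mm), hub of 34 mm diameter (to 39 mm), grip bar 50 long (knob's x), 18 wide (y), 26 tall (39 to 65 mm). Two pins inside the skirt ride on the stud's thread.
- stud_foot (a point): On the plate, on the stud's axis. The stud's thread is hidden by the knob; the heading of its start is unknown and differs each time. The knob first lies on the thread's level top: clockwise it only meets a hard stop; anticlockwise, after 0.2 to 2.0 rad, its pins pass the thread's end and, if free to sink or pressed lightly, it drops 7 mm on to the clamp bar; a hard stop comes up to 0.6 rad later.
- knob_skirt (a point): Centre of the knob's skirt, 10 mm above the knob's origin. After the drop (underside 54 mm above the bench), turning clockwise takes the pins below the thread and draws the knob down 4 mm more over about 2 to 2.6 rad, pressing the clamp bar down, until a hard stop: tight. The turning needs under 0.2 N m; at the stop the torque rises steeply (0.6 N m is plenty). The knob stays where it is left.
- knob_top (a point): Centre of the top of the knob's grip bar, 65 mm above the knob's origin; axes as the knob's.
- clamp_bar (a joint): How far the steel clamp bar is pressed down, m: 0 raised (sprung up, preload 3 N, 0.5 N/mm), 0.007 lowest, about 0.004 when the knob is tight. The bar is 8 mm thick, its top 54 mm above the bench when raised: a square frame of 58 mm round the stud, and an arm 26 mm wide towards the jig's -y that ends 15 mm beyond the nest's centre.
- foot: Round rubber-tipped sprung foot, 16 mm diameter, below the end of the clamp bar, above the nest's centre. Origin: centre of its underside, 40 mm above the bench when raised, 2 mm above the module's top; the module passes freely below it. Its spring gives 2 N per mm.
- spare_module: A second, identical module lying on the bench off the jig: leave it.
- weight: Small steel cylinder, 28 mm diameter, 26 mm high, standing on the jig's plate: leave it. Origin: centre of its underside.
- star_knob: Small black five-lobed knob, 40 mm across, 22 mm high, lying on the jig's plate: leave it. Origin: centre of its underside.
- tray: Blue open tray 150 x 210 x 60 mm on the bench: leave it. Origin: centre of its underside.
- screwdriver: Screwdriver lying on the bench: leave it. Origin near its middle.
- cleaner: White bottle, 52 mm diameter, 140 mm high, standing on the bench: leave it. Origin: centre of its underside.
- wrench: Wrench lying on the bench: leave it. Origin near its middle.
There are look-alikes about, which are no part of the job. Leave any green or purple look-alike of the knob alone.

How it is judged (in metres and radians):
On the way, in this order (a step that is already met when the one before it is completed fails the run):
1. the module is home against the end stop (within 3 mm) (x of module in the frame of nest between -0.003 and 0.003 m and y of module in the frame of nest between -0.005 and 0.005 m and z of module in the frame of nest below 0.003 m and angle between module's own z axis and vertical below 0.06 rad), for 0.2 s.
2. the knob, turned back, has dropped off the end of the thread (its underside below 56 mm above the bench) (height (world z) of knob below 0.056 m), for 0.1 s.
At the end, for the whole second after the job is handed in: The module lies flat and home (within 3 mm along, 5 mm across); the upright knob is engaged, its underside below 51.5 mm above the bench, holding the clamp bar down by more than 3 mm and the foot on the module with over 1 N; all at rest (all of step 1 and value of joint clamp_bar above 0.003 m and contact force between foot and module above 1 N and height (world z) of knob below 0.0515 m and angle between knob's own z axis and vertical below 0.08 rad and linear speed of each of knob, module below 0.01 m/s); the robot touches nothing.
It fails at once if a bystander on the bench or on the jig is moved by more than 25 mm (distance of any of spare_module, weight, star_knob, tray, screwdriver, cleaner, wrench from where it was at the start of the episode above 0.025 m).
It also fails if it takes over 72 s, if anything falls off the work surface, if the arm or the gripper's body presses on something with over 40 N, if the wrist force passes 120 N, or if a joint passes its speed limit or range.

## Working session

There is one attempt and no reset: what is moved stays moved. The work goes in short steps, Python scripts to look and compute and a shell command to move; the robot and the scene stay as the last step left them, time stands still between calls to the robot, and variables do not carry over. Pictures are saved under pics/ and viewed, at most 10 in all, crops included, and the job is handed in when it is done.

```bash
mkdir -p pics; ls; python3 - <<'E'
from plant import env, viewer
import cv2,numpy as np
for n in ["scene","side"]:
    c=viewer.camera(n); cv2.imwrite(f"pics/{n}0.png",c["pixels"][:,:,::-1])
    print(n,np.round(c["camera_matrix"],1).tolist(),np.round(c["cam_to_world"],3).tolist())
s=env.get_state(); print(s)
c=viewer.camera("wrist"); cv2.imwrite("pics/wrist0.png",c["pixels"][:,:,::-1]); print(np.round(c["T_tool_cam"],3).tolist())
E
```

```text
pics
scene [[473.1, 0.0, 317.9], [0.0, 473.1, 238.5], [0.0, 0.0, 1.0]] [[-0.339, 0.792, -0.507, 1270.921], [0.941, 0.283, -0.187, 249.056], [-0.005, -0.54, -0.842, 1223.497], [0.0, 0.0, 0.0, 1.0]]
side [[493.2, 0.0, 316.8], [0.0, 493.2, 228.6], [0.0, 0.0, 1.0]] [[0.909, -0.289, 0.3, 226.568], [-0.416, -0.599, 0.684, -825.341], [-0.018, -0.747, -0.665, 864.66], [0.0, 0.0, 0.0, 1.0]]
{'t': 0.1, 'joint_positions': array([ 1.19888973,  0.47766858,  0.02232851,  1.55628999, -0.01150372,
        1.10931043, -0.08311755]), 'qd': array([ 0.0005936 , -0.00377785,  0.00152924, -0.00160095,  0.00045017,
        0.00010667,  0.00014365]), 'joint_efforts': array([ 5.02789859e-03, -5.84090066e+01,  1.54033083e+00, -2.73310018e+01,
       -5.42096130e-02,  1.30984193e-02,  6.60110618e-05]), 'position': array([ 175.85892324, -651.09449558,  184.43790943]), 'eef_rot': array([-7.59339620e-04,  9.91312146e-01,  1.31528055e-01, -1.51316017e-04]), 'ft_force': array([ 0.33658567,  1.19405209, -0.21512101]), 'moment': array([-0.01567201, -0.03113176,  0.00845938]), 'finger_force': 0.0, 'width': 1.0019034427347842}
[[-0.001, -0.971, -0.24, 64.387], [1.0, -0.001, -0.0, -0.265], [0.0, -0.24, 0.971, -199.026], [0.0, 0.0, 0.0, 1.0]]
```

View pics/scene0.png

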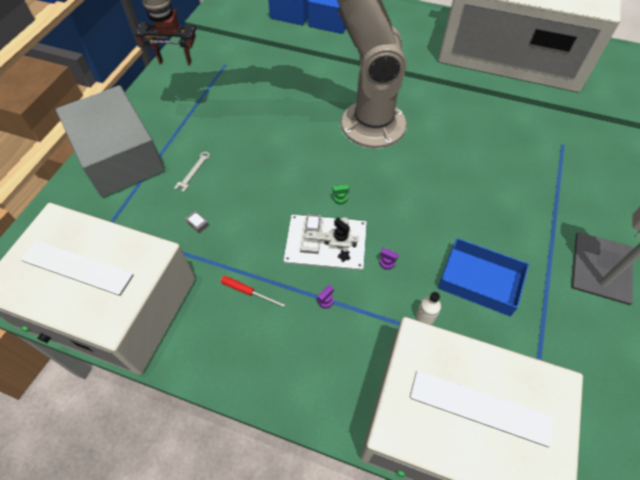

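View pics/side0.png

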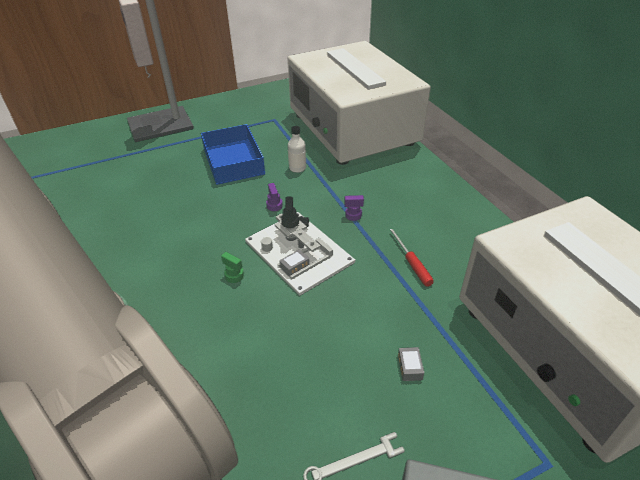

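The scene shows the jig near px (326,241), with its stud side to the right and the black T-knob at about (342,230). The green and purple look-alikes stand around it. Next I'll get precise plate corners and zoomed crops.

```bash
cat > h.py <<'E'
from plant import env, viewer
import cv2,numpy as np
from scipy.spatial.transform import Rotation as R
def toolT(s):
    T=np.eye(4); q=s["eef_rot"]; T[:3,:3]=R.from_quat([q[1],q[2],q[3],q[0]]).as_matrix(); T[:3,3]=s["position"]; return T
def cam(n):
    s=env.get_state(); c=viewer.camera(n)
    T=c["cam_to_world"] if n!="wrist" else toolT(s)@c["T_tool_cam"]
    return c["pixels"][:,:,::-1].copy(),np.array(c["camera_matrix"]),np.array(T)
def ray(K,T,uv,z):
    d=T[:3,:3]@np.linalg.solve(K,[uv[0],uv[1],1]); p=T[:3,3]; return p+d*(z-p[2])/d[2]
def proj(K,T,P):
    p=np.linalg.inv(T)@np.r_[P,1]; q=K@p[:3]; return q[:2]/q[2]
E
python3 - <<'E'
from h import *
out=[]
for n,b in [("scene",(270,190,380,280)),("side",(235,190,365,300))]:
    im,K,T=cam(n); x0,y0,x1,y1=b
    m=np.zeros(im.shape[:2],np.uint8); sub=im[y0:y1,x0:x1]; hsv=cv2.cvtColor(sub,cv2.COLOR_BGR2HSV)
    m[y0:y1,x0:x1]=((hsv[...,2]>150)&(hsv[...,1]<50))*255
    m=cv2.morphologyEx(m,cv2.MORPH_CLOSE,np.ones((5,5)))
    c=max(cv2.findContours(m,0,2)[0],key=cv2.contourArea); h=cv2.convexHull(c)
    W=np.array([ray(K,T,p[0],12)[:2] for p in h],np.float32)
    print(n,cv2.minAreaRect(W), np.round(cv2.boxPoints(cv2.minAreaRect(W))).tolist())
    out.append(cv2.resize(sub,(400,int(400*sub.shape[0]/sub.shape[1])),interpolation=cv2.INTER_CUBIC)[:325])
hh=max(o.shape[0] for o in out)
out=[cv2.copyMakeBorder(o,0,hh-o.shape[0],0,0,0) for o in out]
cv2.imwrite("pics/crop0.png",np.hstack(out))
E
```

```text
scene ((537.2969970703125, 3.2970733642578125), (181.61695861816406, 239.5298309326172), 13.444443702697754) [[421.0, 99.0], [477.0, -134.0], [653.0, -92.0], [598.0, 141.0]]
side ((536.2127075195312, 16.00750732421875), (170.66952514648438, 258.50872802734375), 13.462610244750977) [[423.0, 122.0], [483.0, -130.0], [649.0, -90.0], [589.0, 162.0]]
```

View pics/crop0.png

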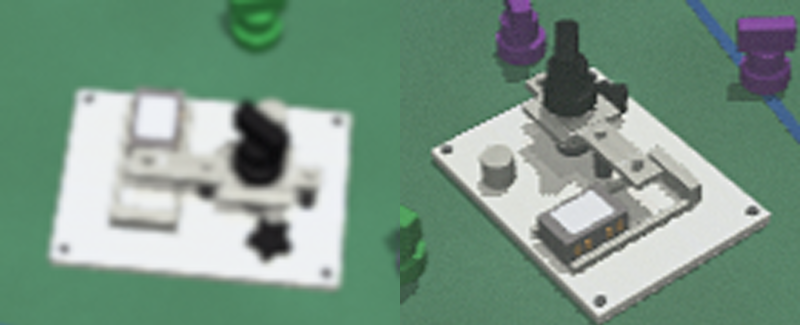

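```bash
python3 - <<'E'
from h import *
im,K,T=cam("scene")
for uv in [(46,207),(190,250),(195,290),(105,190),(160,150),(120,92)]: print(uv,[np.round(ray(K,T,uv,z)[:2]).tolist() for z in (0,150,200)])
E
```

```text
(46, 207) [[715.0, -888.0], [783.0, -749.0], [806.0, -703.0]]
(190, 250) [[703.0, -374.0], [773.0, -297.0], [796.0, -272.0]]
(195, 290) [[818.0, -296.0], [874.0, -229.0], [892.0, -207.0]]
(105, 190) [[591.0, -749.0], [675.0, -626.0], [702.0, -586.0]]
(160, 150) [[374.0, -668.0], [484.0, -556.0], [520.0, -518.0]]
(120, 92) [[160.0, -967.0], [296.0, -818.0], [342.0, -768.0]]
```

```bash
python3 -m crank '[{"dx":4,"dy":-4},{"dx":4.3,"dy":-4.2},{"dx":4.3,"dy":-4.2},{"dx":4.3,"dy":-4.2},{"dx":4.3,"dy":-4.2},{"dx":4.3,"dy":-4.2},{"dx":4.3,"dy":-4.2},{"dx":4.3,"dy":-4.2},{"dx":4.3,"dy":-4.2},{"dx":4.3,"dy":-4.2}]'
python3 -m crank '[{"dx":4.3,"dy":-4.2},{"dx":4,"dy":-4},{"dx":3,"dy":-3},{"rz":1.6},{},{},{},{},{},{}]'
python3 - <<'E'
from h import *
s=env.get_state(); print(s["t"],s["position"],s["eef_rot"])
im,K,T=cam("wrist"); cv2.imwrite("pics/w1.png",im); np.savez("w1.npz",K=K,T=T)
E
```

```text
0.3 [ 175.93198969 -651.44665616  184.90898168] [-3.09339727e-04  9.91315891e-01  1.31501731e-01 -6.12750634e-05]invalid input
invalid input
```

View pics/w1.png

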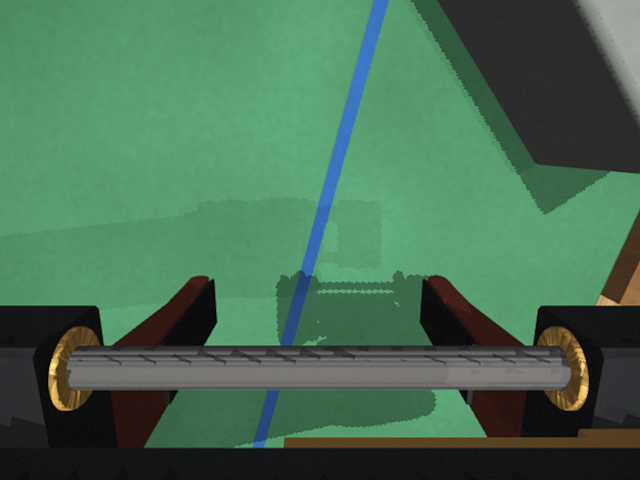

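The wrist view shows only bare bench with a blue line, and the fingers hide the lower half. The rows were refused, so I'll try giving every key.

```bash
python3 -m crank '[{"dx":4,"dy":-4,"dz":0,"rx":0,"ry":0,"rz":0},{"dx":4,"dy":-4.4,"dz":0,"rx":0,"ry":0,"rz":0},{"dx":4,"dy":-4.4,"dz":0,"rx":0,"ry":0,"rz":0},{"dx":4,"dy":-4.4,"dz":0,"rx":0,"ry":0,"rz":0},{"dx":4,"dy":-4.4,"dz":0,"rx":0,"ry":0,"rz":0},{"dx":4,"dy":-4.4,"dz":0,"rx":0,"ry":0,"rz":0},{"dx":4,"dy":-4.4,"dz":0,"rx":0,"ry":0,"rz":0},{"dx":4,"dy":-4.4,"dz":0,"rx":0,"ry":0,"rz":0},{"dx":4,"dy":-4.4,"dz":0,"rx":0,"ry":0,"rz":0},{"dx":4,"dy":-4.4,"dz":0,"rx":0,"ry":0,"rz":0}]' 1 20
```

```text
t: 1.6
position: [449.2, -124.8, 185.7]
eef_rot: [0.0, 0.991, 0.131, 0.0]
ft_force: [0.7, -1.0, -0.7]
width: 1.002
finger_force: 0.0
```

```bash
python3 -m crank '[{"dx":3.5,"dy":-4,"dz":-1,"rz":1.6},{"dx":3.7,"dy":-4,"dz":-1},{"dy":-3,"dz":-1},{"dz":-1},{"dz":0},{"dz":0},{"dz":0},{"dz":0},{"dz":0},{"dz":0}]' 1 20
python3 - <<'E'
from h import *
s=env.get_state(); print(s["t"],s["position"],s["eef_rot"])
im,K,T=cam("wrist"); cv2.imwrite("pics/w2.png",im); np.savez("w2.npz",K=K,T=T)
E
```

```text
1.6 [ 449.2456439  -124.80432763  185.65806524] [3.05435992e-04 9.91334382e-01 1.31361572e-01 4.33234394e-04]invalid input
```

View pics/w2.png

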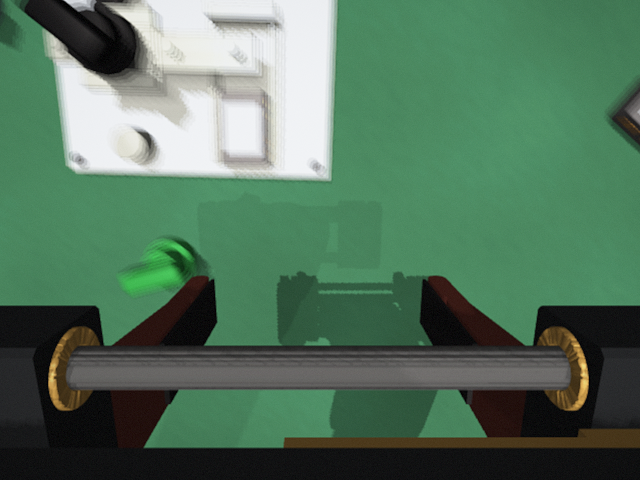

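The image is blurred by motion. It shows the module patch at (245,125), the knob top at about (80,35) and the weight at (130,145). All keys are required in every row.

```bash
python3 -m crank '[{"dx":3,"dy":-4,"dz":-1,"rx":0,"ry":0,"rz":1.6},{"dx":3,"dy":-4,"dz":-1,"rx":0,"ry":0,"rz":0},{"dx":1,"dy":-3,"dz":-1,"rx":0,"ry":0,"rz":0},{"dx":0,"dy":0,"dz":-1,"rx":0,"ry":0,"rz":0},{"dx":0,"dy":0,"dz":0,"rx":0,"ry":0,"rz":0},{"dx":0,"dy":0,"dz":0,"rx":0,"ry":0,"rz":0},{"dx":0,"dy":0,"dz":0,"rx":0,"ry":0,"rz":0},{"dx":0,"dy":0,"dz":0,"rx":0,"ry":0,"rz":0},{"dx":0,"dy":0,"dz":0,"rx":0,"ry":0,"rz":0},{"dx":0,"dy":0,"dz":0,"rx":0,"ry":0,"rz":0}]' 1 20
python3 - <<'E'
from h import *
s=env.get_state(); print(s["t"],s["position"],s["eef_rot"])
im,K,T=cam("wrist"); cv2.imwrite("pics/w3.png",im); np.savez("w3.npz",K=K,T=T); print(K)
E
```

```text
t: 2.9
position: [489.6, -2.6, 225.2]
eef_rot: [-0.0, 0.993, 0.118, -0.0]
ft_force: [-0.4, 0.0, -0.4]
width: 1.001
finger_force: 0.0
2.9 [489.56482577  -2.6418663  225.20602607] [-3.86294448e-06  9.93057920e-01  1.17626391e-01 -2.35132689e-05]
[[404.26231358   0.         317.99358658]
 [  0.         404.26231358 243.91937756]
 [  0.           0.           1.        ]]
```

View pics/w3.png

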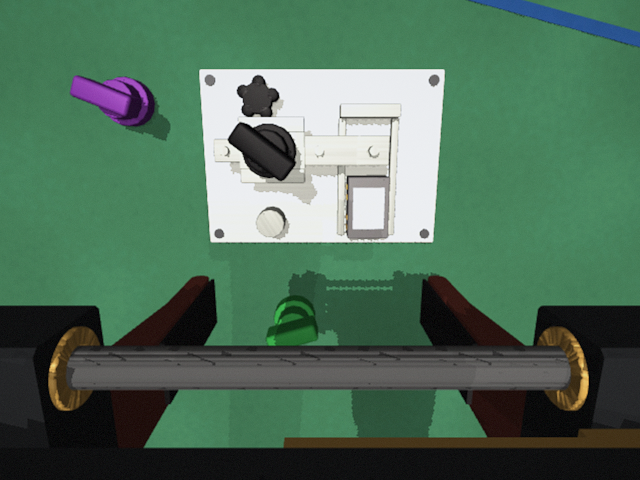

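Clear view: plate corners (200,69), (444,69), (433,242), (210,242); module top patch centred on (368,209); stop top front edge at y≈117; knob bar top centred near (262,151), bar running upper left to lower right.

```bash
python3 - <<'E'
from h import *
d=np.load("w3.npz");K,T=d["K"],d["T"]; im=cv2.imread("pics/w3.png")
c=[ray(K,T,uv,12) for uv in [(200,69),(444,69),(433,242),(210,242)]]
pc=np.mean(c,0); x=(c[0]+c[1]-c[2]-c[3])/2; y=(c[0]+c[3]-c[1]-c[2])/2
print(pc,np.linalg.norm(x),np.linalg.norm(y),np.degrees(np.arctan2(x[1],x[0])),np.degrees(np.arctan2(-y[0],y[1])))
# dark knob mask
g=im.max(2); m=((g<75)*255).astype(np.uint8); m[:118]=0;m[190:]=0;m[:,:215]=0;m[:,310:]=0
cc=max(cv2.findContours(m,0,2)[0],key=cv2.contourArea)
print("dark",cv2.boundingRect(cc))
a=np.radians(13.5); J=np.array([[np.cos(a),np.sin(a)],[-np.sin(a),np.cos(a)]])
def pj(n,uv,z): p=ray(K,T,uv,z)[:2]; print(n,np.round(p,1),"rel plate ctr in jig axes",np.round(J@(p-pc[:2]),1))
pj("stop top front L",(341,117),32);pj("stop R",(400,117),32)
pj("mod BL",(348,238),38);pj("TL",(347,177),38);pj("TR",(388,177),38);pj("BR",(389,238),38)
for uv in [(241,123),(229,138),(295,158),(280,181),(262,151)]: pj("knobtop",uv,126)
pj("foot screw",(374,152),58)
o=im[105:245,205:405]; cv2.imwrite("pics/c3.png",cv2.resize(o,None,fx=4,fy=4,interpolation=cv2.INTER_CUBIC))
E
```

```text
[537.92520991   5.46332231  12.        ] 168.90654283696685 232.75042925229923 13.4262456507543 13.468181662538289
dark (228, 123, 68, 58)
stop top front L [580.6  -2.4] rel plate ctr in jig axes [ 39.7 -17.6]
stop R [593.4 -55.6] rel plate ctr in jig axes [ 39.6 -72.3]
mod BL [471.8 -36.8] rel plate ctr in jig axes [-74.1 -25.7]
TL [528.9 -21.1] rel plate ctr in jig axes [-14.9 -23.7]
TR [538.  -58.7] rel plate ctr in jig axes [-15.  -62.4]
BR [481.2 -75.9] rel plate ctr in jig axes [-74.1 -65.9]
knobtop [553.4  69. ] rel plate ctr in jig axes [29.9 58.2]
knobtop [541.3  75.4] rel plate ctr in jig axes [19.6 67.2]
knobtop [538.6  26.5] rel plate ctr in jig axes [ 5.6 20.3]
knobtop [520.   33.6] rel plate ctr in jig axes [-10.9  31.5]
knobtop [537.9  50.7] rel plate ctr in jig axes [10.5 44. ]
foot screw [556.9 -37. ] rel plate ctr in jig axes [  8.5 -45.8]
```

View pics/c3.png

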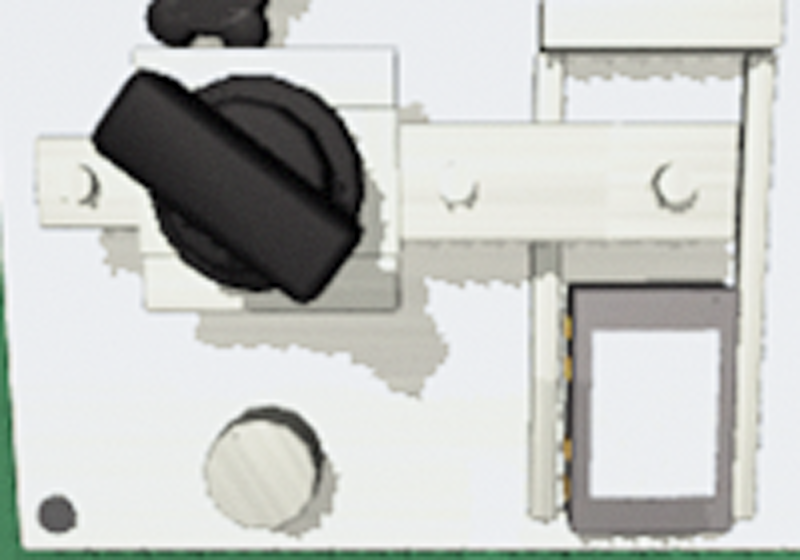

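```bash
python3 -m crank '[{"dx":-2.7,"dy":2.4,"dz":0,"rx":0,"ry":0,"rz":0},{"dx":-2.7,"dy":2.4,"dz":0,"rx":0,"ry":0,"rz":10},{"dx":0,"dy":0,"dz":1.5,"rx":0,"ry":0,"rz":10},{"dx":0,"dy":0,"dz":1.5,"rx":0,"ry":0,"rz":10},{"dx":0,"dy":0,"dz":1.5,"rx":0,"ry":0,"rz":10},{"dx":0,"dy":0,"dz":1.5,"rx":0,"ry":0,"rz":10},{"dx":0,"dy":0,"dz":1.5,"rx":0,"ry":0,"rz":10},{"dx":0,"dy":0,"dz":1.5,"rx":0,"ry":0,"rz":10},{"dx":0,"dy":0,"dz":1.5,"rx":0,"ry":0,"rz":10},{"dx":0,"dy":0,"dz":1.5,"rx":0,"ry":0,"rz":10}]' 0 20
cat > st.py <<'E'
from h import *
s=env.get_state();T=toolT(s);a=np.radians(13.5)
J=np.array([[np.cos(a),np.sin(a)],[-np.sin(a),np.cos(a)]])
p=J@(s["position"][:2]-np.array([558.1,-36.0]))
print("t",s["t"],"jig",np.round(p,1),"z",round(s["position"][2],1),"yaw_jig",round(np.degrees(np.arctan2(T[1,0],T[0,0]))-13.5,1),"F jig",np.round(J@s["ft_force"][:2],1),"Fz",round(s["ft_force"][2],1),"M",np.round(s["moment"],2),"j7",round(s["joint_positions"][6],2),"w",round(s["width"],3))
E
python3 st.py
```

```text
t: 4.2
position: [448.4, -62.1, 104.8]
eef_rot: [-0.0, 0.785, -0.62, 0.0]
ft_force: [-1.6, 0.2, -0.4]
width: 0.002
finger_force: 0.0
t 4.2 jig [-112.8    0.3] z 104.8 yaw_jig -90.1 F jig [-1.5  0.6] Fz -0.4 M [ 0.12  0.23 -0.66] j7 -2.96 w 0.002
```

```bash
python3 -m crank '[{"dx":0,"dy":0,"dz":0,"rx":0,"ry":0,"rz":-10},{"dx":0,"dy":0,"dz":0,"rx":0,"ry":0,"rz":-10},{"dx":0,"dy":0,"dz":0,"rx":0,"ry":0,"rz":-10},{"dx":0,"dy":0,"dz":0,"rx":0,"ry":0,"rz":-10},{"dx":0,"dy":0,"dz":0,"rx":0,"ry":0,"rz":-10},{"dx":0,"dy":0,"dz":0,"rx":0,"ry":0,"rz":-10},{"dx":0,"dy":0,"dz":0,"rx":0,"ry":0,"rz":-10},{"dx":0,"dy":0,"dz":0,"rx":0,"ry":0,"rz":-10},{"dx":0,"dy":0,"dz":0,"rx":0,"ry":0,"rz":-10},{"dx":0,"dy":0,"dz":0,"rx":0,"ry":0,"rz":-10}]' 0 20 >/dev/null; python3 st.py
python3 -m crank '[{"dx":0,"dy":0,"dz":1,"rx":0,"ry":0,"rz":-10},{"dx":0,"dy":0,"dz":1,"rx":0,"ry":0,"rz":-10},{"dx":0,"dy":0,"dz":1,"rx":0,"ry":0,"rz":-10},{"dx":0,"dy":0,"dz":1,"rx":0,"ry":0,"rz":-10},{"dx":0,"dy":0,"dz":1,"rx":0,"ry":0,"rz":-10},{"dx":0,"dy":0,"dz":1,"rx":0,"ry":0,"rz":-10},{"dx":0,"dy":0,"dz":1,"rx":0,"ry":0,"rz":-10},{"dx":0,"dy":0,"dz":1,"rx":0,"ry":0,"rz":-10},{"dx":0,"dy":0,"dz":0,"rx":0,"ry":0,"rz":0},{"dx":0,"dy":0,"dz":0,"rx":0,"ry":0,"rz":0}]' 0 20 >/dev/null; python3 st.py
```

```text
t 5.45 jig [-112.7    0.5] z 105.3 yaw_jig 10.3 F jig [0.5 0.3] Fz -0.8 M [ 0.02  0.01 -0.04] j7 -1.3 w 0.004
t 6.7 jig [-112.5    0.4] z 25.6 yaw_jig 89.8 F jig [ 0.2 -0.2] Fz 0.7 M [-0.03 -0.1   0.06] j7 -0.18 w 0.007
```

```bash
python3 -m crank '[{"dx":0,"dy":0.6,"dz":0,"rx":0,"ry":0,"rz":0},{"dx":0,"dy":0.6,"dz":0,"rx":0,"ry":0,"rz":0},{"dx":0,"dy":0.6,"dz":0,"rx":0,"ry":0,"rz":0},{"dx":0,"dy":0.6,"dz":0,"rx":0,"ry":0,"rz":0},{"dx":0,"dy":0.6,"dz":0,"rx":0,"ry":0,"rz":0},{"dx":0,"dy":0.6,"dz":0,"rx":0,"ry":0,"rz":0},{"dx":0,"dy":0.6,"dz":0,"rx":0,"ry":0,"rz":0},{"dx":0,"dy":0.6,"dz":0,"rx":0,"ry":0,"rz":0},{"dx":0,"dy":0.6,"dz":0,"rx":0,"ry":0,"rz":0},{"dx":0,"dy":0.4,"dz":0,"rx":0,"ry":0,"rz":0}]' 0 20 >/dev/null; python3 st.py
python3 -m crank '[{"dx":0,"dy":0.3,"dz":0,"rx":0,"ry":0,"rz":0},{"dx":0,"dy":0.2,"dz":0,"rx":0,"ry":0,"rz":0},{"dx":0,"dy":0.2,"dz":0,"rx":0,"ry":0,"rz":0},{"dx":0,"dy":0,"dz":0,"rx":0,"ry":0,"rz":0},{"dx":0,"dy":0,"dz":0,"rx":0,"ry":0,"rz":0},{"dx":0,"dy":0,"dz":0,"rx":0,"ry":0,"rz":0},{"dx":0,"dy":0,"dz":0,"rx":0,"ry":0,"rz":0},{"dx":0,"dy":0,"dz":0,"rx":0,"ry":0,"rz":0},{"dx":0,"dy":0,"dz":0,"rx":0,"ry":0,"rz":0},{"dx":0,"dy":0,"dz":0,"rx":0,"ry":0,"rz":0}]' 0 20 >/dev/null; python3 st.py
```

```text
t 7.95 jig [-54.4   0.5] z 25.3 yaw_jig 90.0 F jig [-0.4  0.1] Fz -0.6 M [-0.06 -0.12  0.01] j7 -0.21 w 0.005
t 9.2 jig [-47.9   0.5] z 25.2 yaw_jig 90.0 F jig [0.4 0.1] Fz 0.1 M [-0.03 -0.11  0.  ] j7 -0.21 w 0.006
```

Forces are still near zero, so it is not at the stop yet. I'll advance in small steps.

```bash
python3 -m crank '[{"dx":0,"dy":0.1,"dz":0,"rx":0,"ry":0,"rz":0},{"dx":0,"dy":0.1,"dz":0,"rx":0,"ry":0,"rz":0},{"dx":0,"dy":0.1,"dz":0,"rx":0,"ry":0,"rz":0},{"dx":0,"dy":0.1,"dz":0,"rx":0,"ry":0,"rz":0},{"dx":0,"dy":0,"dz":0,"rx":0,"ry":0,"rz":0},{"dx":0,"dy":0,"dz":0,"rx":0,"ry":0,"rz":0},{"dx":0,"dy":0,"dz":0,"rx":0,"ry":0,"rz":0},{"dx":0,"dy":0,"dz":0,"rx":0,"ry":0,"rz":0},{"dx":0,"dy":0,"dz":0,"rx":0,"ry":0,"rz":0},{"dx":0,"dy":0,"dz":0,"rx":0,"ry":0,"rz":0}]' 0 20 >/dev/null; python3 st.py
python3 - <<'E'
from h import *
a,K,T=cam("side"); b,K2,T2=cam("scene")
a=cv2.resize(a[190:300,235:365],(400,338),interpolation=2); b=cv2.resize(b[195:285,275:381],(400,340),interpolation=2)[:338]
cv2.imwrite("pics/push.png",np.hstack([a,b]))
E
```

```text
t 10.45 jig [-43.9   0.4] z 25.3 yaw_jig 90.0 F jig [ 0.3 -0.3] Fz 0.4 M [-0.06 -0.13 -0.  ] j7 -0.21 w 0.008
```

View pics/push.png

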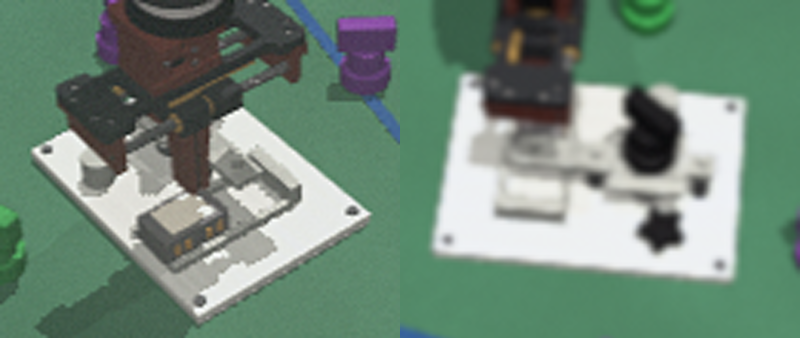

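The side crop shows the module unmoved at (185,225), with the fingers beside it at (195,185) rather than behind it. Checking the geometry by projection.

```bash
python3 - <<'E'
from h import *
s=env.get_state(); print(s["position"],s["eef_rot"],s["t"])
a=np.radians(13.5);X=np.array([np.cos(a),np.sin(a),0]);Y=np.array([-np.sin(a),np.cos(a),0]);O=np.array([558.1,-36,0])
for n,x0,y0,k in [("side",235,190,400/130),("scene",275,195,400/106)]:
    im,K,T=cam(n)
    f=lambda P: np.round((proj(K,T,P)-[x0,y0])*k).tolist()
    print(n,"tcp",f(s["position"]),"mod0",f(O-54.5*X+[0,0,25]),"home",f(O+[0,0,25]),"stop",f(O+30*X+[0,0,20]),"knobtop",f(O+90*Y+[0,0,126]),"corners",[f(O+i*X+j*Y+[0,0,12]) for i,j in [(-95,-72),(75,-72),(75,162),(-95,162)]])
E
```

```text
[515.36941791 -45.76218628  25.25307636] [9.38199987e-06 6.19007195e-01 7.85385315e-01 1.61808709e-06] 10.55
side tcp [192.0, 218.0] mod0 [181.0, 224.0] home [237.0, 193.0] stop [267.0, 181.0] knobtop [163.0, 38.0] corners [[195.0, 316.0], [368.0, 212.0], [192.0, 66.0], [28.0, 149.0]]
scene tcp [143.0, 121.0] mod0 [144.0, 110.0] home [136.0, 167.0] stop [132.0, 202.0] knobtop [253.0, 105.0] corners [[64.0, 72.0], [34.0, 247.0], [332.0, 276.0], [344.0, 96.0]]
```

The finger tip appears about 19 mm higher than the reported TCP, so the closed fingers passed over the module. I'll touch the module's top gently to calibrate.

```bash
python3 -m crank '[{"dx":0,"dy":0,"dz":0.1,"rx":0,"ry":0,"rz":0},{"dx":0,"dy":0,"dz":0.1,"rx":0,"ry":0,"rz":0},{"dx":0,"dy":0,"dz":0.1,"rx":0,"ry":0,"rz":0},{"dx":0,"dy":0,"dz":0.1,"rx":0,"ry":0,"rz":0},{"dx":0,"dy":0,"dz":0,"rx":0,"ry":0,"rz":0},{"dx":0,"dy":0,"dz":0,"rx":0,"ry":0,"rz":0},{"dx":0,"dy":0,"dz":0,"rx":0,"ry":0,"rz":0},{"dx":0,"dy":0,"dz":0,"rx":0,"ry":0,"rz":0},{"dx":0,"dy":0,"dz":0,"rx":0,"ry":0,"rz":0},{"dx":0,"dy":0,"dz":0,"rx":0,"ry":0,"rz":0}]' 0 20 >/dev/null; python3 st.py
```

```text
t 11.9 jig [-43.8   0.5] z 21.2 yaw_jig 90.0 F jig [-0.2  0.4] Fz -0.1 M [ 0.03 -0.08 -0.03] j7 -0.22 w 0.003
```

```bash
python3 -m crank '[{"dx":0,"dy":0,"dz":0.1,"rx":0,"ry":0,"rz":0},{"dx":0,"dy":0,"dz":0.1,"rx":0,"ry":0,"rz":0},{"dx":0,"dy":0,"dz":0.1,"rx":0,"ry":0,"rz":0},{"dx":0,"dy":0,"dz":0.1,"rx":0,"ry":0,"rz":0},{"dx":0,"dy":0,"dz":0,"rx":0,"ry":0,"rz":0},{"dx":0,"dy":0,"dz":0,"rx":0,"ry":0,"rz":0},{"dx":0,"dy":0,"dz":0,"rx":0,"ry":0,"rz":0},{"dx":0,"dy":0,"dz":0,"rx":0,"ry":0,"rz":0},{"dx":0,"dy":0,"dz":0,"rx":0,"ry":0,"rz":0},{"dx":0,"dy":0,"dz":0,"rx":0,"ry":0,"rz":0}]' 0 20 >/dev/null; python3 st.py
python3 - <<'E'
from h import *
a,K,T=cam("side"); w,K2,T2=cam("wrist")
a=cv2.resize(a[215:295,265:365],(500,400),interpolation=2)
cv2.imwrite("pics/t.png",np.hstack([a,cv2.resize(w[200:480,120:520],(300,210))[[*range(210)]+[209]*190]]))
E
```

```text
t 13.15 jig [-43.8   0.5] z 17.2 yaw_jig 90.0 F jig [ 0.3 -0.4] Fz 0.3 M [-0.06 -0.08 -0.05] j7 -0.22 w 0.002
```

View pics/t.png

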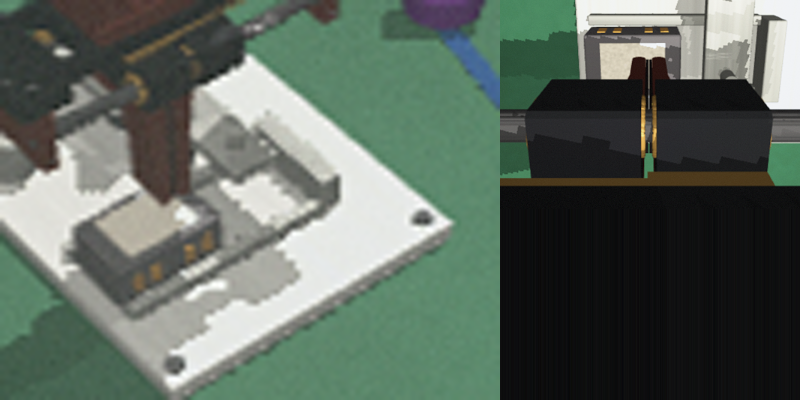

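The tip is just over the module top. It looks like roughly 20 mm of offset, so I'll quantify it.

```bash
python3 - <<'E'
from h import *
a=np.radians(13.5);X=np.array([np.cos(a),np.sin(a),0]);Y=np.array([-np.sin(a),np.cos(a),0]);O=np.array([558.1,-36,0])
im,K,T=cam("side")
for z in (17,25,32,40,45,50,55):print(z,[np.round((proj(K,T,O-43.8*X+dx*X+dy*Y+[0,0,z])-[265,215])*5).tolist() for dx,dy in ((-13,-10),(13,-10),(13,10),(-13,10))])
print("mod top",[np.round((proj(K,T,O-54.5*X+dx*X+dy*Y+[0,0,38])-[265,215])*5).tolist() for dx,dy in ((-30,-20),(30,-20),(30,20),(-30,20))])
E
```

```text
17 [[154.0, 265.0], [197.0, 241.0], [172.0, 218.0], [129.0, 242.0]]
25 [[153.0, 254.0], [197.0, 229.0], [172.0, 206.0], [128.0, 230.0]]
32 [[152.0, 243.0], [196.0, 218.0], [171.0, 195.0], [127.0, 220.0]]
40 [[151.0, 231.0], [196.0, 206.0], [170.0, 184.0], [126.0, 208.0]]
45 [[151.0, 224.0], [195.0, 199.0], [170.0, 176.0], [126.0, 200.0]]
50 [[150.0, 216.0], [195.0, 191.0], [170.0, 169.0], [125.0, 193.0]]
55 [[150.0, 209.0], [194.0, 184.0], [169.0, 161.0], [125.0, 185.0]]
mod top [[116.0, 273.0], [219.0, 215.0], [169.0, 170.0], [67.0, 225.0]]
```

```bash
for i in 1; do python3 -m crank '[{"dx":0,"dy":0,"dz":0.1,"rx":0,"ry":0,"rz":0},{"dx":0,"dy":0,"dz":0.1,"rx":0,"ry":0,"rz":0},{"dx":0,"dy":0,"dz":0.1,"rx":0,"ry":0,"rz":0},{"dx":0,"dy":0,"dz":0.1,"rx":0,"ry":0,"rz":0},{"dx":0,"dy":0,"dz":0.1,"rx":0,"ry":0,"rz":0},{"dx":0,"dy":0,"dz":0,"rx":0,"ry":0,"rz":0},{"dx":0,"dy":0,"dz":0,"rx":0,"ry":0,"rz":0},{"dx":0,"dy":0,"dz":0,"rx":0,"ry":0,"rz":0},{"dx":0,"dy":0,"dz":0,"rx":0,"ry":0,"rz":0},{"dx":0,"dy":0,"dz":0,"rx":0,"ry":0,"rz":0}]' 0 20 >/dev/null; python3 st.py; done
```

```text
t 14.55 jig [-43.8   0.4] z 12.3 yaw_jig 90.0 F jig [-0.2  0.6] Fz 0.5 M [-0.05 -0.09 -0.  ] j7 -0.23 w 0.006
```

```bash
for i in 1; do python3 -m crank '[{"dx":0,"dy":0,"dz":0.1,"rx":0,"ry":0,"rz":0},{"dx":0,"dy":0,"dz":0.1,"rx":0,"ry":0,"rz":0},{"dx":0,"dy":0,"dz":0.1,"rx":0,"ry":0,"rz":0},{"dx":0,"dy":0,"dz":0.1,"rx":0,"ry":0,"rz":0},{"dx":0,"dy":0,"dz":0.1,"rx":0,"ry":0,"rz":0},{"dx":0,"dy":0,"dz":0,"rx":0,"ry":0,"rz":0},{"dx":0,"dy":0,"dz":0,"rx":0,"ry":0,"rz":0},{"dx":0,"dy":0,"dz":0,"rx":0,"ry":0,"rz":0},{"dx":0,"dy":0,"dz":0,"rx":0,"ry":0,"rz":0},{"dx":0,"dy":0,"dz":0,"rx":0,"ry":0,"rz":0}]' 0 20 >/dev/null; python3 st.py; done
python3 - <<'E'
from h import *
a,K,T=cam("side"); print(env.get_state()["ft_force"]); cv2.imwrite("pics/t2.png",a)
b=cv2.imread("pics/t.png")
# where does reddish finger end? columns near 168
h=cv2.cvtColor(a,cv2.COLOR_BGR2HSV)
for v in range(240,268,2): print(v,[tuple(int(c) for c in a[v,u]) for u in (294,298,301)])
E
```

```text
t 15.8 jig [-43.8   0.4] z 7.3 yaw_jig 90.0 F jig [0.5 0.5] Fz -0.2 M [-0.01 -0.07  0.07] j7 -0.24 w 0.004
[ 0.07914249  1.55581023 -0.00484858]
240 [(58, 60, 56), (54, 60, 67), (55, 61, 76)]
242 [(57, 63, 77), (54, 61, 65), (55, 60, 76)]
244 [(56, 64, 77), (57, 64, 74), (52, 60, 75)]
246 [(53, 59, 72), (60, 64, 77), (56, 60, 76)]
248 [(54, 60, 73), (54, 62, 78), (56, 60, 75)]
250 [(57, 64, 75), (58, 63, 73), (58, 62, 76)]
252 [(56, 62, 75), (59, 67, 80), (55, 61, 75)]
254 [(51, 59, 73), (57, 62, 79), (51, 58, 73)]
256 [(124, 133, 145), (60, 64, 80), (56, 61, 74)]
258 [(163, 178, 183), (62, 69, 86), (157, 174, 181)]
260 [(162, 177, 182), (161, 176, 181), (187, 194, 193)]
262 [(164, 180, 185), (126, 136, 139), (91, 90, 91)]
264 [(142, 157, 157), (89, 93, 90), (78, 84, 86)]
266 [(96, 95, 95), (78, 81, 80), (83, 84, 81)]
```

```bash
python3 -m crank '[{"dx":0,"dy":0,"dz":0.1,"rx":0,"ry":0,"rz":0},{"dx":0,"dy":0,"dz":0.1,"rx":0,"ry":0,"rz":0},{"dx":0,"dy":0,"dz":0.1,"rx":0,"ry":0,"rz":0},{"dx":0,"dy":0,"dz":0,"rx":0,"ry":0,"rz":0},{"dx":0,"dy":0,"dz":0,"rx":0,"ry":0,"rz":0},{"dx":0,"dy":0,"dz":0,"rx":0,"ry":0,"rz":0},{"dx":0,"dy":0,"dz":0,"rx":0,"ry":0,"rz":0},{"dx":0,"dy":0,"dz":0,"rx":0,"ry":0,"rz":0},{"dx":0,"dy":0,"dz":0,"rx":0,"ry":0,"rz":0},{"dx":0,"dy":0,"dz":0,"rx":0,"ry":0,"rz":0}]' 0 20 >/dev/null; python3 st.py
```

```text
t 17.1 jig [-43.8   0.5] z 4.3 yaw_jig 90.0 F jig [-0.3 -0.4] Fz -0.7 M [-0.07 -0.08 -0.02] j7 -0.24 w 0.002
```

```bash
python3 -m crank '[{"dx":0,"dy":0,"dz":0.1,"rx":0,"ry":0,"rz":0},{"dx":0,"dy":0,"dz":0.1,"rx":0,"ry":0,"rz":0},{"dx":0,"dy":0,"dz":0.1,"rx":0,"ry":0,"rz":0},{"dx":0,"dy":0,"dz":0,"rx":0,"ry":0,"rz":0},{"dx":0,"dy":0,"dz":0,"rx":0,"ry":0,"rz":0},{"dx":0,"dy":0,"dz":0,"rx":0,"ry":0,"rz":0},{"dx":0,"dy":0,"dz":0,"rx":0,"ry":0,"rz":0},{"dx":0,"dy":0,"dz":0,"rx":0,"ry":0,"rz":0},{"dx":0,"dy":0,"dz":0,"rx":0,"ry":0,"rz":0},{"dx":0,"dy":0,"dz":0,"rx":0,"ry":0,"rz":0}]' 0 20 >/dev/null; python3 st.py
python3 - <<'E'
from h import *
a,K,T=cam("side"); cv2.imwrite("pics/t3.png",a)
for u in (294,296,298,300,302): print(u,[int(a[v,u].max()) for v in range(248,276,2)])
E
```

```text
t 18.35 jig [-43.8   0.4] z 1.3 yaw_jig 90.0 F jig [0.2 0.5] Fz -0.7 M [-0.01 -0.11 -0.03] j7 -0.24 w -0.001
294 [74, 77, 70, 74, 70, 141, 179, 185, 157, 96, 77, 82, 79, 138]
296 [80, 76, 79, 74, 72, 74, 161, 187, 96, 77, 128, 125, 116, 126]
298 [78, 79, 75, 80, 77, 72, 110, 143, 88, 81, 79, 73, 138, 104]
300 [71, 66, 74, 66, 63, 57, 192, 94, 84, 83, 76, 128, 116, 131]
302 [78, 76, 76, 76, 75, 134, 145, 82, 126, 115, 92, 136, 98, 168]
```

```bash
python3 -m crank '[{"dx":0,"dy":0,"dz":0.1,"rx":0,"ry":0,"rz":0},{"dx":0,"dy":0,"dz":0.1,"rx":0,"ry":0,"rz":0},{"dx":0,"dy":0,"dz":0.1,"rx":0,"ry":0,"rz":0},{"dx":0,"dy":0,"dz":0.1,"rx":0,"ry":0,"rz":0},{"dx":0,"dy":0,"dz":0,"rx":0,"ry":0,"rz":0},{"dx":0,"dy":0,"dz":0,"rx":0,"ry":0,"rz":0},{"dx":0,"dy":0,"dz":0,"rx":0,"ry":0,"rz":0},{"dx":0,"dy":0,"dz":0,"rx":0,"ry":0,"rz":0},{"dx":0,"dy":0,"dz":0,"rx":0,"ry":0,"rz":0},{"dx":0,"dy":0,"dz":0,"rx":0,"ry":0,"rz":0}]' 0 20 >/dev/null; python3 st.py
```

```text
t 19.65 jig [-43.7   0.3] z 0.7 yaw_jig 90.0 F jig [-14.4   2.7] Fz 42.6 M [-0.27  3.15  0.03] j7 -0.25 w 0.008
```

Contact at reported z≈1, so the tip is about 37 mm above the reported TCP. I'll back off and redo the push 38 mm lower.

```bash
python3 -m crank '[{"dx":0,"dy":0,"dz":-1.4,"rx":0,"ry":0,"rz":0},{"dx":0,"dy":-3.5,"dz":0,"rx":0,"ry":0,"rz":0},{"dx":0,"dy":-3.5,"dz":0,"rx":0,"ry":0,"rz":0},{"dx":0,"dy":0,"dz":1.2,"rx":0,"ry":0,"rz":0},{"dx":0,"dy":0,"dz":1.2,"rx":0,"ry":0,"rz":0},{"dx":0,"dy":0,"dz":0,"rx":0,"ry":0,"rz":0},{"dx":0,"dy":0,"dz":0,"rx":0,"ry":0,"rz":0},{"dx":0,"dy":0.5,"dz":0,"rx":0,"ry":0,"rz":0},{"dx":0,"dy":0.5,"dz":0,"rx":0,"ry":0,"rz":0},{"dx":0,"dy":0.5,"dz":0,"rx":0,"ry":0,"rz":0}]' 0 20 >/dev/null; python3 st.py
python3 -m crank '[{"dx":0,"dy":0.5,"dz":0,"rx":0,"ry":0,"rz":0},{"dx":0,"dy":0.5,"dz":0,"rx":0,"ry":0,"rz":0},{"dx":0,"dy":0.5,"dz":0,"rx":0,"ry":0,"rz":0},{"dx":0,"dy":0.5,"dz":0,"rx":0,"ry":0,"rz":0},{"dx":0,"dy":0.5,"dz":0,"rx":0,"ry":0,"rz":0},{"dx":0,"dy":0.5,"dz":0,"rx":0,"ry":0,"rz":0},{"dx":0,"dy":0,"dz":0,"rx":0,"ry":0,"rz":0},{"dx":0,"dy":0,"dz":0,"rx":0,"ry":0,"rz":0},{"dx":0,"dy":0,"dz":0,"rx":0,"ry":0,"rz":0},{"dx":0,"dy":0,"dz":0,"rx":0,"ry":0,"rz":0}]' 0 20 >/dev/null; python3 st.py
```

```text
t 20.9 jig [-98.1   0.4] z -12.6 yaw_jig 90.0 F jig [0.9 0.9] Fz -0.2 M [-0.05 -0.14  0.03] j7 -0.25 w 0.006
t 22.15 jig [-68.9   0.4] z -12.7 yaw_jig 90.0 F jig [-0.1 -0.2] Fz 0.7 M [-0.06 -0.11  0.01] j7 -0.26 w 0.002
```

```bash
python3 -m crank '[{"dx":0,"dy":0.5,"dz":0,"rx":0,"ry":0,"rz":0},{"dx":0,"dy":0.5,"dz":0,"rx":0,"ry":0,"rz":0},{"dx":0,"dy":0.5,"dz":0,"rx":0,"ry":0,"rz":0},{"dx":0,"dy":0.4,"dz":0,"rx":0,"ry":0,"rz":0},{"dx":0,"dy":0.2,"dz":0,"rx":0,"ry":0,"rz":0},{"dx":0,"dy":0,"dz":0,"rx":0,"ry":0,"rz":0},{"dx":0,"dy":0,"dz":0,"rx":0,"ry":0,"rz":0},{"dx":0,"dy":0,"dz":0,"rx":0,"ry":0,"rz":0},{"dx":0,"dy":0,"dz":0,"rx":0,"ry":0,"rz":0},{"dx":0,"dy":0,"dz":0,"rx":0,"ry":0,"rz":0}]' 0 20 >/dev/null; python3 st.py
python3 - <<'E'
from h import *
a=np.radians(13.5);X=np.array([np.cos(a),np.sin(a),0]);Y=np.array([-np.sin(a),np.cos(a),0]);O=np.array([558.1,-36,0])
im,K,T=cam("side")
cv2.imwrite("pics/push2.png",cv2.resize(im[190:290,235:365],(780,600),interpolation=2))
E
```

```text
t 23.4 jig [-47.8   0.5] z -12.7 yaw_jig 90.0 F jig [ 1.  -0.3] Fz -0.0 M [-0.07 -0.09 -0.01] j7 -0.26 w 0.003
```

View pics/push2.png

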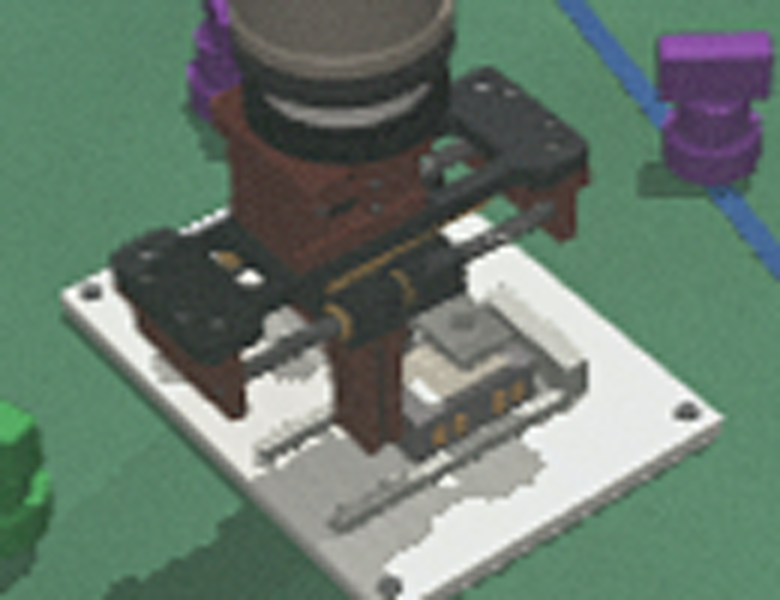

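The module has been pushed ahead of the fingers, and its front at about (560,370) is close to the stop. Now the last few mm until force appears.

```bash
python3 -m crank '[{"dx":0,"dy":0.1,"dz":0,"rx":0,"ry":0,"rz":0},{"dx":0,"dy":0.1,"dz":0,"rx":0,"ry":0,"rz":0},{"dx":0,"dy":0.1,"dz":0,"rx":0,"ry":0,"rz":0},{"dx":0,"dy":0.1,"dz":0,"rx":0,"ry":0,"rz":0},{"dx":0,"dy":0,"dz":0,"rx":0,"ry":0,"rz":0},{"dx":0,"dy":0,"dz":0,"rx":0,"ry":0,"rz":0},{"dx":0,"dy":0,"dz":0,"rx":0,"ry":0,"rz":0},{"dx":0,"dy":0,"dz":0,"rx":0,"ry":0,"rz":0},{"dx":0,"dy":0,"dz":0,"rx":0,"ry":0,"rz":0},{"dx":0,"dy":0,"dz":0,"rx":0,"ry":0,"rz":0}]' 0 20 >/dev/null; python3 st.py
```

```text
t 24.7 jig [-43.8   0.5] z -12.7 yaw_jig 90.0 F jig [-0.4  0.7] Fz 0.7 M [-0.08 -0.11 -0.03] j7 -0.26 w 0.009
```

```bash
python3 -m crank '[{"dx":0,"dy":0.1,"dz":0,"rx":0,"ry":0,"rz":0},{"dx":0,"dy":0.1,"dz":0,"rx":0,"ry":0,"rz":0},{"dx":0,"dy":0.1,"dz":0,"rx":0,"ry":0,"rz":0},{"dx":0,"dy":0,"dz":0,"rx":0,"ry":0,"rz":0},{"dx":0,"dy":0,"dz":0,"rx":0,"ry":0,"rz":0},{"dx":0,"dy":0,"dz":0,"rx":0,"ry":0,"rz":0},{"dx":0,"dy":0,"dz":0,"rx":0,"ry":0,"rz":0},{"dx":0,"dy":0,"dz":0,"rx":0,"ry":0,"rz":0},{"dx":0,"dy":0,"dz":0,"rx":0,"ry":0,"rz":0},{"dx":0,"dy":0,"dz":0,"rx":0,"ry":0,"rz":0}]' 0 20 >/dev/null; python3 st.py
```

```text
t 25.95 jig [-40.8   0.5] z -12.7 yaw_jig 90.0 F jig [-0.5 -0.1] Fz -0.1 M [-0.01 -0.03  0.02] j7 -0.26 w 0.004
```

```bash
python3 -m crank '[{"dx":0,"dy":0.1,"dz":0,"rx":0,"ry":0,"rz":0},{"dx":0,"dy":0.1,"dz":0,"rx":0,"ry":0,"rz":0},{"dx":0,"dy":0.1,"dz":0,"rx":0,"ry":0,"rz":0},{"dx":0,"dy":0.1,"dz":0,"rx":0,"ry":0,"rz":0},{"dx":0,"dy":0,"dz":0,"rx":0,"ry":0,"rz":0},{"dx":0,"dy":0,"dz":0,"rx":0,"ry":0,"rz":0},{"dx":0,"dy":0,"dz":0,"rx":0,"ry":0,"rz":0},{"dx":0,"dy":0,"dz":0,"rx":0,"ry":0,"rz":0},{"dx":0,"dy":0,"dz":0,"rx":0,"ry":0,"rz":0},{"dx":0,"dy":0,"dz":0,"rx":0,"ry":0,"rz":0}]' 0 20 >/dev/null; python3 st.py
```

```text
t 27.2 jig [-38.4   0.4] z -13.0 yaw_jig 90.0 F jig [-5.2  1. ] Fz 4.3 M [-0.19  1.   -0.02] j7 -0.26 w 0.007
```

Contact with the stop, with 5 N on the module. I'll press a little more to confirm, then back off and go over the knob.

```bash
python3 -m crank '[{"dx":0,"dy":0.1,"dz":0,"rx":0,"ry":0,"rz":0},{"dx":0,"dy":0,"dz":0,"rx":0,"ry":0,"rz":0},{"dx":0,"dy":0,"dz":0,"rx":0,"ry":0,"rz":0},{"dx":0,"dy":0,"dz":0,"rx":0,"ry":0,"rz":0},{"dx":0,"dy":0,"dz":0,"rx":0,"ry":0,"rz":0},{"dx":0,"dy":0,"dz":0,"rx":0,"ry":0,"rz":0},{"dx":0,"dy":0,"dz":0,"rx":0,"ry":0,"rz":0},{"dx":0,"dy":0,"dz":0,"rx":0,"ry":0,"rz":0},{"dx":0,"dy":0,"dz":0,"rx":0,"ry":0,"rz":0},{"dx":0,"dy":0,"dz":0,"rx":0,"ry":0,"rz":0}]' 0 20 >/dev/null; python3 st.py
python3 -m crank '[{"dx":0,"dy":-1.5,"dz":0,"rx":0,"ry":0,"rz":0},{"dx":0,"dy":0,"dz":0,"rx":0,"ry":0,"rz":0},{"dx":0,"dy":0,"dz":-4,"rx":0,"ry":0,"rz":0},{"dx":0,"dy":0,"dz":-4,"rx":0,"ry":0,"rz":0},{"dx":0,"dy":0,"dz":-4,"rx":0,"ry":0,"rz":0},{"dx":0,"dy":0,"dz":0,"rx":0,"ry":0,"rz":0},{"dx":4.5,"dy":2.5,"dz":0,"rx":0,"ry":0,"rz":0},{"dx":4.5,"dy":2.5,"dz":0,"rx":0,"ry":0,"rz":0},{"dx":0,"dy":0,"dz":0,"rx":0,"ry":0,"rz":9.5},{"dx":0,"dy":0,"dz":0,"rx":0,"ry":0,"rz":9.5}]' 0 20 >/dev/null; python3 st.py
python3 - <<'E'
from h import *
a=np.radians(13.5);X=np.array([np.cos(a),np.sin(a),0]);Y=np.array([-np.sin(a),np.cos(a),0]);O=np.array([558.1,-36,0])
im,K,T=cam("side"); cv2.imwrite("pics/s4.png",im)
# dark rear/left edge of module top: sample brightness along channel centre line y=-12 at z=38, as fn of jig x
for y in (-17,-10):
  print(y,[(x,int(im[tuple(np.round(proj(K,T,O+x*X+y*Y+[0,0,38])[::-1]).astype(int))].max())) for x in range(-50,36,4)])
E
```

```text
t 28.45 jig [-38.4   0.4] z -13.2 yaw_jig 90.0 F jig [-7.  -0.1] Fz 5.5 M [-0.34  1.48  0.01] j7 -0.26 w 0.004
t 29.7 jig [-0.9 91.5] z 106.1 yaw_jig 70.8 F jig [-0.5 -0.9] Fz 0.2 M [-0.01 -0.09  0.  ] j7 -0.61 w 0.005
-17 [(-50, 190), (-46, 156), (-42, 126), (-38, 84), (-34, 81), (-30, 95), (-26, 133), (-22, 142), (-18, 149), (-14, 134), (-10, 143), (-6, 133), (-2, 131), (2, 132), (6, 140), (10, 136), (14, 146), (18, 151), (22, 143), (26, 142), (30, 151), (34, 189)]
-10 [(-50, 191), (-46, 157), (-42, 122), (-38, 82), (-34, 83), (-30, 81), (-26, 145), (-22, 139), (-18, 233), (-14, 202), (-10, 181), (-6, 182), (-2, 184), (2, 182), (6, 173), (10, 230), (14, 242), (18, 242), (22, 154), (26, 139), (30, 142), (34, 193)]
```

The module is home: its top face spans jig x of about -29 to +31. Now open, align and descend on the knob.

```bash
python3 -m crank '[{"dx":0,"dy":0,"dz":0,"rx":0,"ry":0,"rz":9.5},{"dx":0,"dy":0,"dz":0,"rx":0,"ry":0,"rz":9.5},{"dx":0,"dy":0,"dz":0,"rx":0,"ry":0,"rz":0},{"dx":0,"dy":0,"dz":0,"rx":0,"ry":0,"rz":0},{"dx":0,"dy":0,"dz":0,"rx":0,"ry":0,"rz":0},{"dx":0,"dy":0,"dz":0,"rx":0,"ry":0,"rz":0},{"dx":0,"dy":0,"dz":1,"rx":0,"ry":0,"rz":0},{"dx":0,"dy":0,"dz":1,"rx":0,"ry":0,"rz":0},{"dx":0,"dy":0,"dz":1,"rx":0,"ry":0,"rz":0},{"dx":0,"dy":0,"dz":0.9,"rx":0,"ry":0,"rz":0}]' 0.8 20 >/dev/null; python3 st.py
python3 -m crank '[{"dx":0,"dy":0,"dz":0,"rx":0,"ry":0,"rz":0},{"dx":0,"dy":0,"dz":0,"rx":0,"ry":0,"rz":0},{"dx":0,"dy":0,"dz":0,"rx":0,"ry":0,"rz":0},{"dx":0,"dy":0,"dz":0,"rx":0,"ry":0,"rz":0},{"dx":0,"dy":0,"dz":0,"rx":0,"ry":0,"rz":0},{"dx":0,"dy":0,"dz":0,"rx":0,"ry":0,"rz":0},{"dx":0,"dy":0,"dz":0,"rx":0,"ry":0,"rz":0},{"dx":0,"dy":0,"dz":0,"rx":0,"ry":0,"rz":0},{"dx":0,"dy":0,"dz":0,"rx":0,"ry":0,"rz":0},{"dx":0,"dy":0,"dz":0,"rx":0,"ry":0,"rz":0}]' 0 25 ; python3 st.py
```

```text
t 31.0 jig [-1.2 90.5] z 67.3 yaw_jig 52.0 F jig [ 0.2 -0.6] Fz -0.3 M [ 0.   -0.01 -0.02] j7 -0.94 w 0.795
t: 32.25
position: [536.8, 51.5, 68.5]
eef_rot: [0.0, 0.841, 0.541, 0.0]
ft_force: [3.4, -2.2, -0.0]
width: 0.203
finger_force: 24.8
t 32.25 jig [-0.3 90.1] z 68.5 yaw_jig 52.0 F jig [ 2.8 -2.9] Fz -0.0 M [-0.58 -0.93  0.  ] j7 -0.94 w 0.203
```

Gripped: opening 17.9 mm matches the bar. Now I'll press lightly and turn anticlockwise.

```bash
python3 -m crank '[{"dx":0.02,"dy":0.1,"dz":0.05,"rx":0,"ry":0,"rz":0},{"dx":0,"dy":0,"dz":0.05,"rx":0,"ry":0,"rz":0},{"dx":0,"dy":0,"dz":0,"rx":0,"ry":0,"rz":-5},{"dx":0,"dy":0,"dz":0,"rx":0,"ry":0,"rz":-5},{"dx":0,"dy":0,"dz":0,"rx":0,"ry":0,"rz":-5},{"dx":0,"dy":0,"dz":0,"rx":0,"ry":0,"rz":-5},{"dx":0,"dy":0,"dz":0,"rx":0,"ry":0,"rz":-5},{"dx":0,"dy":0,"dz":0,"rx":0,"ry":0,"rz":0},{"dx":0,"dy":0,"dz":0,"rx":0,"ry":0,"rz":0},{"dx":0,"dy":0,"dz":0,"rx":0,"ry":0,"rz":0}]' 0 25 >/dev/null ; python3 st.py
```

```text
t 33.5 jig [ 0.1 90.2] z 67.9 yaw_jig 77.0 F jig [-0.4 -2.1] Fz 7.7 M [-0.43 -0.07  0.1 ] j7 -0.56 w 0.203
```

Fz of 7.7 N shows the knob is still resting on the thread. Continuing.

```bash
python3 -m crank '[{"dx":0,"dy":0,"dz":0,"rx":0,"ry":0,"rz":-5},{"dx":0,"dy":0,"dz":0,"rx":0,"ry":0,"rz":-5},{"dx":0,"dy":0,"dz":0,"rx":0,"ry":0,"rz":-5},{"dx":0,"dy":0,"dz":0,"rx":0,"ry":0,"rz":-5},{"dx":0,"dy":0,"dz":0,"rx":0,"ry":0,"rz":-5},{"dx":0,"dy":0,"dz":0,"rx":0,"ry":0,"rz":0},{"dx":0,"dy":0,"dz":0,"rx":0,"ry":0,"rz":0},{"dx":0,"dy":0,"dz":0,"rx":0,"ry":0,"rz":0},{"dx":0,"dy":0,"dz":0,"rx":0,"ry":0,"rz":0},{"dx":0,"dy":0,"dz":0,"rx":0,"ry":0,"rz":0}]' 0 25 >/dev/null ; python3 st.py
```

```text
t 34.75 jig [ 0.1 89.9] z 67.9 yaw_jig 102.0 F jig [-0.2 -1.8] Fz 7.8 M [-0.61 -0.2   0.05] j7 -0.18 w 0.209
```

```bash
python3 -m crank '[{"dx":0,"dy":0,"dz":0,"rx":0,"ry":0,"rz":-5},{"dx":0,"dy":0,"dz":0,"rx":0,"ry":0,"rz":-5},{"dx":0,"dy":0,"dz":0,"rx":0,"ry":0,"rz":-5},{"dx":0,"dy":0,"dz":0,"rx":0,"ry":0,"rz":-5},{"dx":0,"dy":0,"dz":0,"rx":0,"ry":0,"rz":-5},{"dx":0,"dy":0,"dz":0,"rx":0,"ry":0,"rz":0},{"dx":0,"dy":0,"dz":0,"rx":0,"ry":0,"rz":0},{"dx":0,"dy":0,"dz":0,"rx":0,"ry":0,"rz":0},{"dx":0,"dy":0,"dz":0,"rx":0,"ry":0,"rz":0},{"dx":0,"dy":0,"dz":0,"rx":0,"ry":0,"rz":0}]' 0 25 >/dev/null ; python3 st.py
```

```text
t 36.0 jig [ 0.3 89.6] z 67.9 yaw_jig 127.0 F jig [-0.1 -2.5] Fz 6.3 M [-0.73 -0.4   0.02] j7 0.2 w 0.205
```

```bash
python3 -m crank '[{"dx":0,"dy":0,"dz":0,"rx":0,"ry":0,"rz":-5},{"dx":0,"dy":0,"dz":0,"rx":0,"ry":0,"rz":-5},{"dx":0,"dy":0,"dz":0,"rx":0,"ry":0,"rz":-5},{"dx":0,"dy":0,"dz":0,"rx":0,"ry":0,"rz":-5},{"dx":0,"dy":0,"dz":0,"rx":0,"ry":0,"rz":-5},{"dx":0,"dy":0,"dz":0,"rx":0,"ry":0,"rz":0},{"dx":0,"dy":0,"dz":0,"rx":0,"ry":0,"rz":0},{"dx":0,"dy":0,"dz":0,"rx":0,"ry":0,"rz":0},{"dx":0,"dy":0,"dz":0,"rx":0,"ry":0,"rz":0},{"dx":0,"dy":0,"dz":0,"rx":0,"ry":0,"rz":0}]' 0 25 >/dev/null ; python3 st.py
```

```text
t 37.25 jig [ 0.5 89.5] z 67.2 yaw_jig 151.9 F jig [ 3.6 -3.5] Fz -1.4 M [-0.56 -1.28  0.01] j7 0.57 w 0.2
```

The load is gone and z sank, so the pins are past the end. Pressing down.

```bash
python3 -m crank '[{"dx":0,"dy":0,"dz":0.1,"rx":0,"ry":0,"rz":0},{"dx":0,"dy":0,"dz":0.1,"rx":0,"ry":0,"rz":0},{"dx":0,"dy":0,"dz":0.1,"rx":0,"ry":0,"rz":0},{"dx":0,"dy":0,"dz":0.1,"rx":0,"ry":0,"rz":0},{"dx":0,"dy":0,"dz":0.1,"rx":0,"ry":0,"rz":0},{"dx":0,"dy":0,"dz":0.1,"rx":0,"ry":0,"rz":0},{"dx":0,"dy":0,"dz":0.05,"rx":0,"ry":0,"rz":0},{"dx":0,"dy":0,"dz":0,"rx":0,"ry":0,"rz":0},{"dx":0,"dy":0,"dz":0,"rx":0,"ry":0,"rz":0},{"dx":0,"dy":0,"dz":0,"rx":0,"ry":0,"rz":0}]' 0 25 >/dev/null ; python3 st.py
```

```text
t 38.5 jig [ 1.1 90.3] z 61.3 yaw_jig 152.0 F jig [ 5.1 -2.6] Fz 2.0 M [-0.3  -1.36 -0.04] j7 0.57 w 0.204
```

It dropped about 6.6 mm on to the bar. Now turning clockwise and following down.

```bash
python3 -m crank '[{"dx":-0.1,"dy":0,"dz":0.05,"rx":0,"ry":0,"rz":0},{"dx":0,"dy":0,"dz":0,"rx":0,"ry":0,"rz":6},{"dx":0,"dy":0,"dz":0.01,"rx":0,"ry":0,"rz":6},{"dx":0,"dy":0,"dz":0.01,"rx":0,"ry":0,"rz":6},{"dx":0,"dy":0,"dz":0.02,"rx":0,"ry":0,"rz":6},{"dx":0,"dy":0,"dz":0.02,"rx":0,"ry":0,"rz":6},{"dx":0,"dy":0,"dz":0.02,"rx":0,"ry":0,"rz":6},{"dx":0,"dy":0,"dz":0,"rx":0,"ry":0,"rz":0},{"dx":0,"dy":0,"dz":0,"rx":0,"ry":0,"rz":0},{"dx":0,"dy":0,"dz":0,"rx":0,"ry":0,"rz":0}]' 0 40 >/dev/null ; python3 st.py
```

```text
t 39.75 jig [ 0.2 89.7] z 59.2 yaw_jig 116.1 F jig [-0.1 -1.6] Fz 3.3 M [-0.35 -0.07 -0.02] j7 0.03 w 0.203
```

```bash
python3 -m crank '[{"dx":0,"dy":0,"dz":0.01,"rx":0,"ry":0,"rz":6},{"dx":0,"dy":0,"dz":0.02,"rx":0,"ry":0,"rz":6},{"dx":0,"dy":0,"dz":0.01,"rx":0,"ry":0,"rz":6},{"dx":0,"dy":0,"dz":0.02,"rx":0,"ry":0,"rz":6},{"dx":0,"dy":0,"dz":0.01,"rx":0,"ry":0,"rz":6},{"dx":0,"dy":0,"dz":0.02,"rx":0,"ry":0,"rz":6},{"dx":0,"dy":0,"dz":0.01,"rx":0,"ry":0,"rz":6},{"dx":0,"dy":0,"dz":0,"rx":0,"ry":0,"rz":0},{"dx":0,"dy":0,"dz":0,"rx":0,"ry":0,"rz":0},{"dx":0,"dy":0,"dz":0,"rx":0,"ry":0,"rz":0}]' 0 40 >/dev/null ; python3 st.py
```

```text
t 41.0 jig [ 0.4 90. ] z 58.3 yaw_jig 74.1 F jig [-1.5  1.3] Fz 4.1 M [ 0.08  0.51 -0.02] j7 -0.61 w 0.201
```

```bash
python3 -m crank '[{"dx":0,"dy":0,"dz":0.01,"rx":0,"ry":0,"rz":5},{"dx":0,"dy":0,"dz":0.02,"rx":0,"ry":0,"rz":5},{"dx":0,"dy":0,"dz":0.01,"rx":0,"ry":0,"rz":5},{"dx":0,"dy":0,"dz":0.02,"rx":0,"ry":0,"rz":5},{"dx":0,"dy":0,"dz":0.01,"rx":0,"ry":0,"rz":5},{"dx":0,"dy":0,"dz":0.02,"rx":0,"ry":0,"rz":5},{"dx":0,"dy":0,"dz":0.01,"rx":0,"ry":0,"rz":5},{"dx":0,"dy":0,"dz":0,"rx":0,"ry":0,"rz":0},{"dx":0,"dy":0,"dz":0,"rx":0,"ry":0,"rz":0},{"dx":0,"dy":0,"dz":0,"rx":0,"ry":0,"rz":0}]' 0 40 >/dev/null ; python3 st.py
```

```text
t 42.25 jig [ 1.2 89.6] z 57.6 yaw_jig 39.1 F jig [-0.6  0.6] Fz 4.1 M [-0.03  0.23 -0.06] j7 -1.14 w 0.201
```

```bash
python3 -m crank '[{"dx":0,"dy":0,"dz":0.01,"rx":0,"ry":0,"rz":4},{"dx":0,"dy":0,"dz":0.01,"rx":0,"ry":0,"rz":4},{"dx":0,"dy":0,"dz":0.01,"rx":0,"ry":0,"rz":4},{"dx":0,"dy":0,"dz":0.01,"rx":0,"ry":0,"rz":4},{"dx":0,"dy":0,"dz":0.01,"rx":0,"ry":0,"rz":4},{"dx":0,"dy":0,"dz":0.01,"rx":0,"ry":0,"rz":4},{"dx":0,"dy":0,"dz":0,"rx":0,"ry":0,"rz":0},{"dx":0,"dy":0,"dz":0,"rx":0,"ry":0,"rz":0},{"dx":0,"dy":0,"dz":0,"rx":0,"ry":0,"rz":0},{"dx":0,"dy":0,"dz":0,"rx":0,"ry":0,"rz":0}]' 0 40 >/dev/null ; python3 st.py
```

```text
t 43.5 jig [ 0.9 89.8] z 57.2 yaw_jig 15.2 F jig [-3.  -0.7] Fz 9.0 M [0.02 0.62 0.69] j7 -1.5 w 0.204
```

Mz of 0.69 N m means tight (2.4 rad clockwise, 4 mm drawn down). Releasing.

```bash
python3 -m crank '[{"dx":0,"dy":0,"dz":0,"rx":0,"ry":0,"rz":0},{"dx":0,"dy":0,"dz":0,"rx":0,"ry":0,"rz":0},{"dx":0,"dy":0,"dz":0,"rx":0,"ry":0,"rz":0},{"dx":0,"dy":0,"dz":0,"rx":0,"ry":0,"rz":0},{"dx":0,"dy":0,"dz":-1,"rx":0,"ry":0,"rz":0},{"dx":0,"dy":0,"dz":-2,"rx":0,"ry":0,"rz":0},{"dx":0,"dy":0,"dz":-4,"rx":0,"ry":0,"rz":0},{"dx":0,"dy":0,"dz":-4,"rx":0,"ry":0,"rz":0},{"dx":0,"dy":0,"dz":-4,"rx":0,"ry":0,"rz":0},{"dx":0,"dy":0,"dz":0,"rx":0,"ry":0,"rz":0}]' 0.7 20 >/dev/null ; python3 st.py
python3 -m crank '[{"dx":-3,"dy":0,"dz":0,"rx":0,"ry":0,"rz":0},{"dx":-3,"dy":0,"dz":0,"rx":0,"ry":0,"rz":0},{"dx":-2,"dy":0,"dz":0,"rx":0,"ry":0,"rz":0},{"dx":0,"dy":0,"dz":0,"rx":0,"ry":0,"rz":0},{"dx":0,"dy":0,"dz":0,"rx":0,"ry":0,"rz":0},{"dx":0,"dy":0,"dz":0,"rx":0,"ry":0,"rz":0},{"dx":0,"dy":0,"dz":0,"rx":0,"ry":0,"rz":0},{"dx":0,"dy":0,"dz":0,"rx":0,"ry":0,"rz":0},{"dx":0,"dy":0,"dz":0,"rx":0,"ry":0,"rz":0},{"dx":0,"dy":0,"dz":0,"rx":0,"ry":0,"rz":0}]' 0.7 20 >/dev/null ; python3 st.py
python3 - <<'E'
from h import *
a=np.radians(13.5);X=np.array([np.cos(a),np.sin(a),0]);Y=np.array([-np.sin(a),np.cos(a),0]);O=np.array([558.1,-36,0])
im,K,T=cam("side"); cv2.imwrite("pics/s5.png",im)
old=cv2.imread("pics/side0.png")
# knob top row in side image before/after, and module extent
for n,i in (("old",old),("new",im)):
  c=proj(K,T,O+90*Y+[0,0,100]).round().astype(int)
  m=(i[c[1]-40:c[1]+30,c[0]-25:c[0]+25].max(2)<60); r=np.where(m.sum(1)>2)[0]; cc=np.where(m.sum(0)>2)[0]
  print(n,"dark rows",r.min()+c[1]-40,r.max()+c[1]-40,"cols",cc.min()+c[0]-25,cc.max()+c[0]-25)
print([(x,int(im[tuple(np.round(proj(K,T,O+x*X-17*Y+[0,0,38])[::-1]).astype(int))].max())) for x in range(-50,36,4)])
w,Kw,Tw=cam("wrist"); 
h=cv2.cvtColor(w,cv2.COLOR_BGR2HSV)
def q(x,y,z):
  u=np.round(proj(Kw,Tw,O+x*X+y*Y+[0,0,z])[::-1]).astype(int); return int(w[tuple(u)].max()) if 0<=u[0]<480 and 0<=u[1]<640 else None
print("wrist mod",[(x,q(x,-17,38)) for x in range(-50,40,3)])
E
```

```text
t 44.75 jig [ 3.3 89.6] z 210.9 yaw_jig 15.0 F jig [-0.6 -0.1] Fz 0.3 M [-0.02  0.01 -0.04] j7 -1.41 w 0.7
t 46.0 jig [-76.3  68.8] z 206.9 yaw_jig 15.0 F jig [-0.9  0.7] Fz -1.1 M [-0.02  0.05 -0.05] j7 -1.3 w 0.7
old dark rows 197 227 cols 282 308
new dark rows 201 230 cols 282 308
[(-50, 193), (-46, 157), (-42, 127), (-38, 81), (-34, 84), (-30, 89), (-26, 135), (-22, 145), (-18, 153), (-14, 134), (-10, 143), (-6, 143), (-2, 143), (2, 133), (6, 142), (10, 148), (14, 147), (18, 152), (22, 143), (26, 148), (30, 153), (34, 188)]
wrist mod [(-50, 208), (-47, 183), (-44, 183), (-41, 185), (-38, 184), (-35, 179), (-32, 160), (-29, 133), (-26, 150), (-23, 143), (-20, 145), (-17, 151), (-14, 150), (-11, 200), (-8, 198), (-5, 214), (-2, 212), (1, 216), (4, 225), (7, 231), (10, 229), (13, 168), (16, 148), (19, 149), (22, 153), (25, 151), (28, 147), (31, 234), (34, 231), (37, 227)]
```

```bash
python3 -c "
from plant import env
print(env.job_done())"
```

```text
the job is handed in; nothing more can be done
None
```

The module is home against the end stop, the T-knob dropped off its thread and was turned clockwise to its hard stop (0.69 N m), and the job is handed in at about 46 s of the 72 s. The verdict was not shown, and I had no direct reading of the foot's force on the module.

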